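# Line up the jar set by size on the ware plank

## Robot

A 6-joint arm with a two-finger parallel gripper is mounted at the origin on the work surface. World frame = base frame: x ahead of the robot, y to its left, z up, the work surface at z = 0. Lengths are in m, angles in degrees, forces in N, time in s.
With the tool pointing down it reaches from about 0.25 to 0.725 m from the base axis. Payload 9.7 kg.
Tool frame: the origin (TCP) lies on the centre line of the jaws, within the pads' length; the fingertips stand 17 mm ahead of it and the grasp point (between the pads) lies 2 mm behind it (bot.nose_length is the distance from the TCP to the fingertips, in m); x points along the fingers, y is the direction in which the jaws open and shut, and the axes are right-handed (so a half turn about x gives the same grasp; the last joint's range is limited). The gripper opens to 85 mm and grips with 20 to 120 N. Pads are 22 mm wide; open, the fingers measure 114 mm over their backs; the gripper's body (76 mm by 85 mm) begins 54 mm behind the grasp point. The pads swing forward as they close: fully open they stand 13 mm farther back than shut.
Start: joints at [-73.74, 4.979, 10.078, 95.1, 0, 90], TCP at [0.154, -0.528, 0.248] pointing down, gripper open.
Joint ranges: [-179.16, 179.16], [-48.56, 103.87], [-65.8, 70.77], [-126.05, 130.52], [-82.76, 87.17], [-180, 180]. Speed limits (degrees/s): [127.2, 127.2, 147.25, 180, 180, 180].

## Interface

Orientations are given as [roll, pitch, yaw] about the fixed x, y, z axes, in that order (R = Rz(yaw) Ry(pitch) Rx(roll)).
In Python, from workcell import bot, viewer, ticket gives the robot as it stands.
- The arm moves only by the tool jog_arm, never from a script. Its argument "deltas" is a list of rows, each an object of numbers: "fingers": the opening, from 0 (shut) to 1 (fully open); "x", "y", "z": the shift along the world's x, y, z in mm; "twist": the turn about the world's z in degrees. A call has 1 to 10 rows; each row is the pose to reach, as a shift and turn from the pose measured when the call began; what a row does not reach only later rows make up. A row lasts 1/10 s, in which the tool goes at most 50 mm and 8.59 degrees, less where a joint would pass 70% of its speed; a pose out of reach is approached as far as the arm can. A call with a gripper value outside its range is refused whole. The fingers move at their own pace and stop on an object; "grip_force" is the grip in N (left out, the last holds). Time passes only in rows, so rows that repeat a pose let the fingers close. It gives the time, the measured TCP pose, the force and the opening at its end, in the units of the state.
- bot.get_obs(): the state, without advancing time (a new reading comes with each control period).
- viewer.camera(name): name is "scene" or "top" or "wrist"; returns a dict with "image" (420x560x3 uint8, red, green, blue), "fovy" (degrees; the focal length in pixels is half the picture's height over the tangent of half this angle, whatever the lens; pixels are square), "cx", "cy" (the principal point, pixels), "world_to_cam" (4x4, takes a point from world to camera coordinates); the wrist camera has in their place "tool_from_camera" (4x4, takes a point from camera to tool coordinates, whose origin is the TCP and whose axes are the tool frame's). Camera axes: x right, y down, z forward; pixel columns grow to the right and rows downward; lengths in m; the calibration is good to about 2 mm. A picture is of the moment at which its call begins: read the wrist's pose just before it. There is no depth.
- ticket.job_done(): hands the job in, once; it reports no verdict.
The state is a dict: "time": time; "q": joint angles; "qd": joint speeds; "joint_efforts": joint torques, N m; "ee_pos": TCP position; "tcp_rot": TCP orientation; "wrist_force": force on the tool from outside, world axes, zero at the start; "torque": the same for the moment, N m; "opening": finger opening in m.
Only numpy, scipy, OpenCV 4.12 (cv2) and the standard library are available. Lean on these libraries where they do the work, as an engineer would, in place of code of your own. Each camera call takes 0.05 s, during which the arm holds its last target.

## Task

Line the four lidded jars up by size along the discs on the wooden plank: the largest on the blue disc, then each next smaller one on the next disc along, ending with the smallest at the far end. Stand every jar upright and centred on its disc, never letting one tip over, and leave the bowl and the plaster mould where they are.

Things in the scene. Friction and masses are not known exactly. Their poses are not given: they have to be found in the camera images.
- jar_1: the smallest of four white ceramic jars, each with a terracotta-coloured lid that is fixed on: upright straight cylinder 38 mm in diameter and 66 mm high overall (straight wall up to 48 mm, lid rim 4 mm above it, then a knob 18 mm wide and 14 mm high), about 100 g, give or take a third. It starts standing on the bench. Origin at the centre of its underside, z up.
- jar_2: the second smallest of four white ceramic jars, each with a terracotta-coloured lid that is fixed on: upright straight cylinder 46 mm in diameter and 88 mm high overall (straight wall up to 70 mm, lid rim 4 mm above it, then a knob 18 mm wide and 14 mm high), about 180 g, give or take a third. It starts standing on the bench. Origin at the centre of its underside, z up.
- jar_3: the second largest of four white ceramic jars, each with a terracotta-coloured lid that is fixed on: upright straight cylinder 54 mm in diameter and 110 mm high overall (straight wall up to 92 mm, lid rim 4 mm above it, then a knob 18 mm wide and 14 mm high), about 280 g, give or take a third. It starts standing on the bench. Origin at the centre of its underside, z up.
- jar_4: the largest of four white ceramic jars, each with a terracotta-coloured lid that is fixed on: upright straight cylinder 62 mm in diameter and 132 mm high overall (straight wall up to 114 mm, lid rim 4 mm above it, then a knob 18 mm wide and 14 mm high), about 400 g, give or take a third. It starts standing on the bench. Origin at the centre of its underside, z up.
- mark_blue: blue fixed thin round disc, 76 mm in diameter and 4 mm thick, on a pale wooden plank (400 x 90 mm, 20 mm thick, fixed to the bench); its upper face is 24 mm above the bench. Origin at the centre of its underside, 20 mm above the bench. It is at one end of the straight row of four discs, which are 85 mm apart centre to centre; which end varies.
- mark_plain: grey fixed thin round disc, 76 mm in diameter and 4 mm thick, on a pale wooden plank (400 x 90 mm, 20 mm thick, fixed to the bench); its upper face is 24 mm above the bench. Origin at the centre of its underside, 20 mm above the bench. It is at the other end of the row, 255 mm from the blue disc.
- mark_mid_a: grey fixed thin round disc, 76 mm in diameter and 4 mm thick, on a pale wooden plank (400 x 90 mm, 20 mm thick, fixed to the bench); its upper face is 24 mm above the bench. Origin at the centre of its underside, 20 mm above the bench. It is one of the two inner places of the row, 85 or 170 mm from the blue disc: either of the two, varying (the other is mark_mid_b).
- mark_mid_b: grey fixed thin round disc, 76 mm in diameter and 4 mm thick, on a pale wooden plank (400 x 90 mm, 20 mm thick, fixed to the bench); its upper face is 24 mm above the bench. Origin at the centre of its underside, 20 mm above the bench. It is one of the two inner places of the row, 85 or 170 mm from the blue disc: either of the two, varying (the other is mark_mid_a).
- bowl: bystander: yellow plastic bowl, 120 mm across and 50 mm high, loose, standing beyond the left (+y) end of the plank. Origin at the centre of its underside.
- mould: bystander: white plaster mould block, 100 x 100 x 60 mm with a round boss 60 mm wide and 12 mm high on top, loose, standing beyond the right (-y) end of the plank. Origin at the centre of its underside.
Things that resemble listed ones, but are neither listed nor needed, are in the scene too. What is shaped like the jar_4 but yellow is not meant.

How it is judged (in metres and radians):
At the end, for the whole second after the job is handed in: All four jars released, at rest, upright within 0.1 rad, each down on its disc with its axis within 14 mm of the disc's centre: largest on the blue disc, second largest on the disc beside it, then the second smallest, and the smallest on the grey end disc (horizontal distance between jar_4 and mark_blue below 0.014 m and z of jar_4 in the frame of mark_blue below 0.01 m and horizontal distance between jar_1 and mark_plain below 0.014 m and z of jar_1 in the frame of mark_plain below 0.01 m and ((horizontal distance between mark_blue and mark_mid_a below 0.1275 m and horizontal distance between jar_3 and mark_mid_a below 0.014 m and z of jar_3 in the frame of mark_mid_a below 0.01 m and horizontal distance between jar_2 and mark_mid_b below 0.014 m and z of jar_2 in the frame of mark_mid_b below 0.01 m) or (horizontal distance between mark_blue and mark_mid_a above 0.1275 m and horizontal distance between jar_3 and mark_mid_b below 0.014 m and z of jar_3 in the frame of mark_mid_b below 0.01 m and horizontal distance between jar_2 and mark_mid_a below 0.014 m and z of jar_2 in the frame of mark_mid_a below 0.01 m)) and angle between each of jar_1, jar_2, jar_3, jar_4's own z axis and vertical below 0.1 rad and linear speed of each of jar_1, jar_2, jar_3, jar_4 below 0.02 m/s and angular speed of each of jar_1, jar_2, jar_3, jar_4 below 0.2 rad/s); the robot touches nothing.
It fails at once if the bowl was disturbed (moved more than 20 mm) (distance of bowl from where it was at the start of the episode above 0.02 m).
It fails at once if the mould was disturbed (moved more than 20 mm) (distance of mould from where it was at the start of the episode above 0.02 m).
It fails at once if a jar was tipped (more than 0.6 rad) (angle between any of jar_1, jar_2, jar_3, jar_4's own z axis and vertical above 0.6 rad).
It also fails if it takes over 106 s, if anything falls off the work surface, if the arm or the gripper's body presses on something with over 40 N, if the wrist force passes 120 N, or if a joint passes its speed limit or range.

## Working session

There is one attempt and no reset: what is moved stays moved. The work goes in short steps, Python scripts to look and compute and a tool call to move; the robot and the scene stay as the last step left them, time stands still between calls to the robot, and variables do not carry over. Pictures are saved under pics/ and viewed, and the job is handed in when it is done.

Besides the shell and the picture viewer there is one more tool, called after "Request:" as name(argument=value, ...), one argument or row to a line, values as JSON. jog_arm: Moves the arm, as the interface text tells. Its arguments: {"type":"object","properties":{"deltas":{"type":"array"},"grip_force":{"type":"number"}},"required":["deltas"]}

```bash
mkdir -p pics; cat > h.py <<'E'
import numpy as np,cv2
from workcell import bot,viewer,ticket
def snap(n,f):
    o=bot.get_obs(); c=viewer.camera(n); cv2.imwrite(f'pics/{f}.png',c['image'][:,:,::-1]); np.save(f'pics/{f}.npy',{'c':c,'o':o},allow_pickle=True); return c,o
def load(f):
    d=np.load(f'pics/{f}.npy',allow_pickle=True).item(); return d['c'],d['o']
def ray(c,u,v):
    f=c['image'].shape[0]/2/np.tan(np.radians(c['fovy']/2))
    d=np.array([(u-c['cx'])/f,(v-c['cy'])/f,1.])
    T=np.linalg.inv(c['world_to_cam']); return T[:3,3],T[:3,:3]@d
def onz(c,u,v,z):
    o,d=ray(c,u,v); return o+d*(z-o[2])/d[2]
def proj(c,p):
    f=c['image'].shape[0]/2/np.tan(np.radians(c['fovy']/2))
    q=c['world_to_cam']@np.append(p,1); return f*q[0]/q[2]+c['cx'],f*q[1]/q[2]+c['cy']
E
python3 - <<'E'
from h import *
for n in('scene','top'):
    c,o=snap(n,n+'0'); print(c['fovy'],c['cx'],c['cy'],np.linalg.inv(c['world_to_cam']).round(3))
print(o)
E
```

```text
49.55786763978486 274.1588861132888 207.98726121545033 [[ 0.246  0.542 -0.804  1.463]
 [ 0.969 -0.147  0.197 -0.22 ]
 [-0.011 -0.827 -0.561  0.699]
 [ 0.     0.     0.     1.   ]]
45.92218132361482 273.17767709327063 201.3172157046491 [[-0.015 -0.997  0.076  0.456]
 [-1.     0.016  0.01  -0.009]
 [-0.011 -0.076 -0.997  1.329]
 [ 0.     0.     0.     1.   ]]
{'time': 0.05, 'q': array([-7.37395461e+01,  5.01074441e+00,  1.00337752e+01,  9.51005819e+01,
        1.99145895e-03,  8.99998608e+01]), 'qd': array([ 0.13489231, -0.05475744,  0.04732369,  0.03612533,  0.09302664,
        0.04711376]), 'joint_efforts': array([ 9.44779204e-04, -5.22084403e+01,  4.66119361e+01,  1.67818711e-02,
        4.04344121e-06, -1.37672623e-05]), 'ee_pos': array([ 0.15395002, -0.52778683,  0.2475804 ]), 'tcp_rot': array([-91.47113016,  89.92242328, 104.78946162]), 'wrist_force': array([-0.49864721,  0.64167092, -0.22029758]), 'torque': array([ 0.0234813 , -0.01591054,  0.00537295]), 'opening': 0.08534926032266126}
```

View pics/scene0.png

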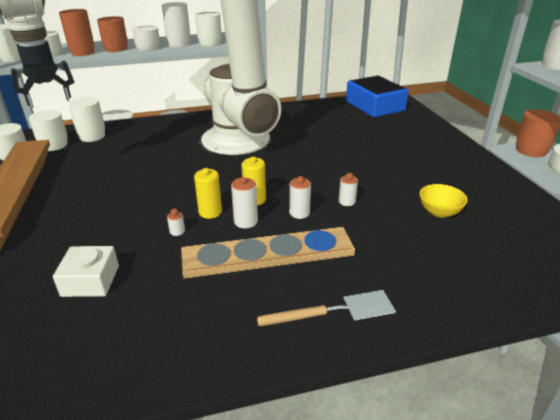

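View pics/top0.png

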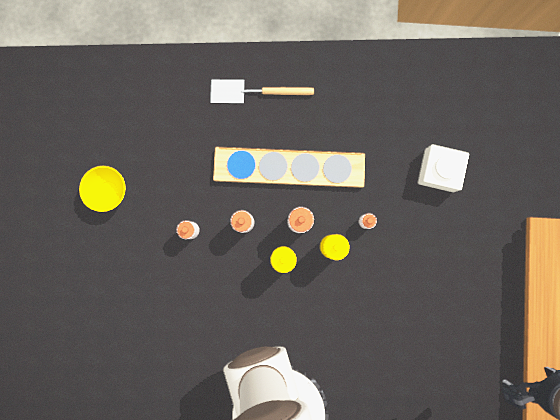

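Top view: up is +x and left is +y. Jars from left to right are jar_2 (187,230), jar_3 (242,222), jar_4 (301,220) and jar_1 (369,221). There are two yellow decoys behind them. The blue disc is at (241,165), the +y end. Next I'll measure positions.

```bash
python3 - <<'E'
from h import *
from scipy.spatial.transform import Rotation as R
c,o=load('top0'); s,_=load('scene0')
print('tooly',R.from_euler('xyz',o['tcp_rot'],degrees=True).as_matrix().round(3))
def rays(c,m):
    return [(st,ce) for st,ce in zip(*cv2.connectedComponentsWithStats(m)[2:])][1:]
hsv=cv2.cvtColor(c['image'],cv2.COLOR_RGB2HSV)
m=cv2.inRange(hsv,(0,90,80),(16,255,255)); m[:195]=0;m[270:]=0
H={2:.088,3:.110,4:.132,1:.066};D={1:.038,2:.046,3:.054,4:.062}
cs=[x for x in rays(c,m) if x[0][4]>60]; cs.sort(key=lambda x:x[1][0])
for (st,ce),j in zip(cs,(2,3,4,1)): print(j,st,ce.round(1),onz(c,*ce,H[j]-.008).round(4))
# discs
b=cv2.inRange(hsv,(95,120,80),(125,255,255)); b[:140]=0;b[195:]=0;b[:,:200]=0;b[:,380:]=0
for st,ce in rays(c,b):
    if st[4]>200: print('blue',st,ce.round(1),onz(c,*ce,.024).round(4))
g=cv2.inRange(hsv,(0,0,90),(180,60,215));g[:140]=0;g[195:]=0;g[:,:200]=0;g[:,380:]=0
for st,ce in rays(c,g):
    if st[4]>200: print('grey',st,ce.round(1),onz(c,*ce,.024).round(4))
# scene
hs=cv2.cvtColor(s['image'],cv2.COLOR_RGB2HSV)
m=cv2.inRange(hs,(0,90,60),(14,255,255)); m[:160]=0;m[240:]=0;m[:,:150]=0;m[:,400:]=0
cs=[x for x in rays(s,m) if x[0][4]>30]; cs.sort(key=lambda x:-x[1][0])
for (st,ce),j in zip(cs,(2,3,4,1)): print('s',j,st,ce.round(1),onz(s,*ce,H[j]-.012).round(4))
b=cv2.inRange(hs,(95,120,60),(125,255,255)); b[:200]=0;b[300:]=0
for st,ce in rays(s,b):
    if st[4]>100: print('sblue',st,onz(s,*ce,.024).round(4))
g=cv2.inRange(hs,(80,10,50),(125,110,190)); g[:235]=0;g[270:]=0;g[:,:185]=0;g[:,310:]=0
for st,ce in rays(s,g):
    if st[4]>100: print('sgrey',st,onz(s,*ce,.024).round(4))
t=c['image'][130:290,140:420][:,:,::-1]; cv2.imwrite('pics/topz.png',cv2.resize(t,None,fx=2.8,fy=2.8,interpolation=cv2.INTER_CUBIC))
y=cv2.inRange(hsv,(22,150,100),(35,255,255))
for st,ce in rays(c,y):
    if st[4]>100: print('yel',st,onz(c,*ce,.12).round(3))
E
```

```text
tooly [[-0.     0.28  -0.96 ]
 [ 0.001 -0.96  -0.28 ]
 [-1.    -0.001 -0.   ]]
2 [177 221  17  18 216] [185.4 229.5] [0.4832 0.2262 0.08  ]
3 [231 212  20  20 306] [240.8 221.2] [0.5011 0.0843 0.102 ]
4 [289 208  25  24 442] [300.6 219.5] [ 0.5022 -0.0626  0.124 ]
1 [363 215  13  13 135] [368.7 220.7] [ 0.499  -0.2398  0.058 ]
blue [228 151  27  27 589] [240.8 164.2] [0.6555 0.0888 0.024 ]
s 2 [341 172  17  12 144] [348.8 178.2] [0.4849 0.2275 0.076 ]
s 3 [290 176  21  13 202] [300.  182.3] [0.5059 0.0835 0.098 ]
s 4 [231 177  24  13 243] [242.4 183.4] [ 0.5086 -0.0659  0.12  ]
s 1 [167 208  15  12 130] [174.1 214. ] [ 0.4999 -0.2407  0.054 ]
sblue [305 230  30  21 469] [0.6579 0.0882 0.024 ]
sgrey [271 236  29  19 424] [0.6532 0.0037 0.024 ]
sgrey [235 240  30  20 440] [ 0.6478 -0.0814  0.024 ]
sgrey [198 244  31  20 461] [ 0.6426 -0.1655  0.024 ]
yel [  79  166   47   46 1677] [0.587 0.424 0.12 ]
yel [320 234  30  26 609] [ 0.435 -0.144  0.12 ]
yel [270 246  27  27 551] [ 0.407 -0.019  0.12 ]
```

View pics/topz.png

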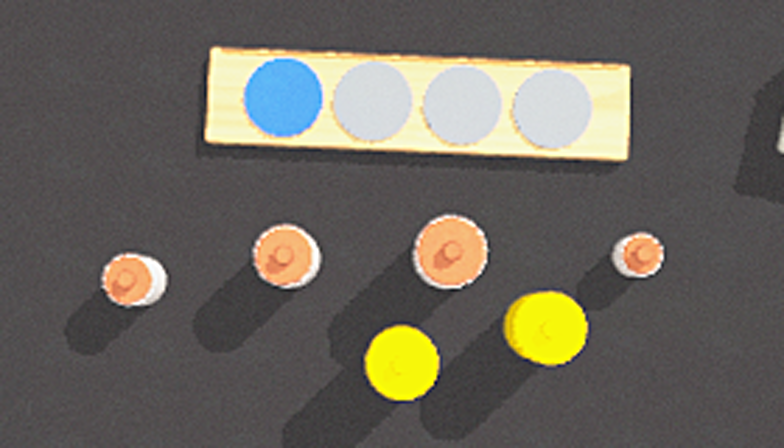

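Request:
jog_arm(
  deltas=[
    {"x":30,"y":40,"z":0,"twist":7,"fingers":1},
    {"x":60,"y":80,"z":0,"twist":14},
    {"x":90,"y":120,"z":0,"twist":21},
    {"x":120,"y":160,"z":0,"twist":28},
    {"x":150,"y":200,"z":0,"twist":35},
    {"x":180,"y":240,"z":0,"twist":42},
    {"x":210,"y":280,"z":0,"twist":49},
    {"x":240,"y":320,"z":0,"twist":56},
    {"x":270,"y":360,"z":0,"twist":63},
    {"x":300,"y":400,"z":0,"twist":72},
  ],
)

```text
validation failed for argument at $.de...
```

Request:
jog_arm(
  deltas=[
    {"x":30,"y":40,"z":0,"twist":7,"fingers":1},
    {"x":60,"y":80,"z":0,"twist":14,"fingers":1},
    {"x":90,"y":120,"z":0,"twist":21,"fingers":1},
    {"x":120,"y":160,"z":0,"twist":28,"fingers":1},
    {"x":150,"y":200,"z":0,"twist":35,"fingers":1},
    {"x":180,"y":240,"z":0,"twist":42,"fingers":1},
    {"x":210,"y":280,"z":0,"twist":49,"fingers":1},
    {"x":240,"y":320,"z":0,"twist":56,"fingers":1},
    {"x":270,"y":360,"z":0,"twist":63,"fingers":1},
    {"x":300,"y":400,"z":0,"twist":72,"fingers":1},
  ],
)

```text
time: 1.1
ee_pos: [0.4546, -0.1259, 0.2476]
tcp_rot: [-84.8, 89.9, -176.6]
wrist_force: [0.9, -0.9, -0.1]
opening: 0.0856
```

Request:
jog_arm(
  deltas=[
    {"x":25,"y":32,"z":0,"twist":0,"fingers":1},
    {"x":49,"y":63,"z":0,"twist":0,"fingers":1},
    {"x":49,"y":63,"z":0,"twist":0,"fingers":1},
    {"x":49,"y":63,"z":0,"twist":0,"fingers":1},
  ],
)

```text
time: 1.5
ee_pos: [0.5037, -0.0622, 0.2469]
tcp_rot: [-86.5, 89.8, -178.2]
wrist_force: [-0.1, 0.1, -0.6]
opening: 0.0855
```

```bash
python3 - <<'E'
from h import *
from scipy.spatial.transform import Rotation as R
c,o=snap('wrist','w1'); print(o['ee_pos'],o['tcp_rot'],c['fovy'],c['cx'],c['cy']);print(c['tool_from_camera'].round(3))
print(R.from_euler('xyz',o['tcp_rot'],degrees=True).as_matrix().round(3))
E
```

```text
[ 0.50368177 -0.06220759  0.24690167] [ -86.4930406    89.84962887 -178.21981893] 67.05206461749083 281.47666899915913 209.5623812638741
[[ 0.    -0.318  0.948 -0.126]
 [ 1.    -0.001 -0.001 -0.   ]
 [ 0.001  0.948  0.318 -0.081]
 [ 0.     0.     0.     1.   ]]
[[-0.003  1.    -0.03 ]
 [-0.    -0.03  -1.   ]
 [-1.    -0.003  0.   ]]
```

View pics/w1.png

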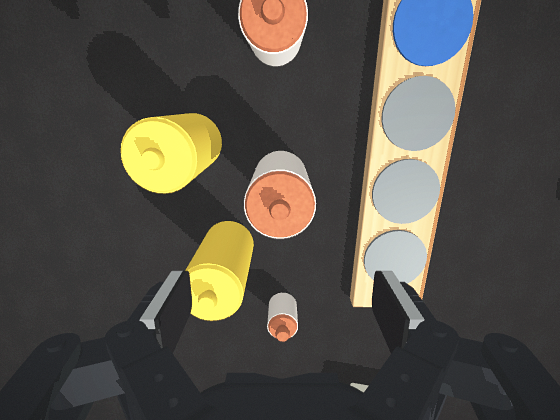

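Wrist view: right is +x and up is +y. The jar_4 lid is at about (280,205), roughly between the fingers. The discs run down the right side, with blue at (432,25). I'll cross-check their positions with this camera.

```bash
cat >> h.py <<'E'
from scipy.spatial.transform import Rotation as R
def wc(c,o):
    T=np.eye(4);T[:3,:3]=R.from_euler('xyz',o['tcp_rot'],degrees=True).as_matrix();T[:3,3]=o['ee_pos']
    c['world_to_cam']=np.linalg.inv(T@c['tool_from_camera']); return c
def blobs(c,lo,hi,amin=150):
    hsv=cv2.cvtColor(c['image'],cv2.COLOR_RGB2HSV); m=cv2.inRange(hsv,lo,hi)
    m=cv2.morphologyEx(m,cv2.MORPH_OPEN,np.ones((3,3)))
    cs,_=cv2.findContours(m,cv2.RETR_EXTERNAL,cv2.CHAIN_APPROX_NONE)
    return [k[:,0,:] for k in cs if cv2.contourArea(k)>amin]
def circ(c,k,z):
    P=np.array([onz(c,u,v,z)[:2] for u,v in k]); (x,y),r=cv2.minEnclosingCircle((P*1000).astype(np.float32)); return np.round([x,y,2*r],1)
RED=((0,90,60),(14,255,255));BLUE=((95,120,60),(125,255,255));GREY=((80,8,90),(125,60,215))
E
python3 - <<'E'
from h import *
c,o=load('w1');wc(c,o)
for k in blobs(c,*RED): print('red',k.mean(0).round(),*[(z,circ(c,k,z)) for z in (.052,.096,.118)])
for n,K in(('b',BLUE),('g',GREY)):
    for k in blobs(c,*K,600): print(n,k.mean(0).round(),k.min(0),circ(c,k,.024))
t,_=load('top0')
for n,K in(('b',BLUE),('g',((0,0,150),(180,40,220)))):
    for k in blobs(t,*K,300): print('top',n,k.mean(0).round(),circ(t,k,.024))
E
```

```text
red [282. 327.] (0.052, array([ 497.7, -241.1,   40. ])) (0.096, array([ 498.8, -205.5,   34.5])) (0.118, array([ 499.4, -187.6,   31.8]))
red [279. 204.] (0.052, array([499.7, -83.8,  74. ])) (0.096, array([500.6, -69.8,  63.9])) (0.118, array([501. , -62.7,  58.8]))
red [468.  52.] (0.052, array([676.9,  55.4,  86.1])) (0.096, array([653.5,  50.3,  74.3])) (0.118, array([641.7,  47.8,  68.4]))
red [273.  21.] (0.052, array([499.6,  92.6,  58.9])) (0.096, array([500.5,  82.4,  50.8])) (0.118, array([500.9,  77.3,  46.8]))
b [432.  27.] [393   0] [653.2  86.9  76.5]
g [395. 257.] [364 230] [ 637.6 -166.1   77. ]
g [406. 191.] [373 159] [643.1 -81.3  76.3]
g [418. 113.] [382  76] [648.2   3.1  75.8]
top b [241. 164.] [655.5  88.4  73.6]
top g [247. 393.] [ 65.5  82.7 104. ]
top g [273.  24.] [1056.4  -11.9 1519.7]
```

Request:
jog_arm(
  deltas=[
    {"x":-2,"y":-1,"z":-40,"twist":0,"fingers":1},
    {"x":-2,"y":-1,"z":-75,"twist":0,"fingers":1},
    {"x":-2,"y":-1,"z":-105,"twist":0,"fingers":1},
    {"x":-2,"y":-1,"z":-135,"twist":0,"fingers":1},
    {"x":-2,"y":-1,"z":-150,"twist":0,"fingers":1},
    {"x":-2,"y":-1,"z":-157,"twist":0,"fingers":1},
    {"x":-2,"y":-1,"z":-157,"twist":0,"fingers":1},
  ],
)

```text
time: 2.25
ee_pos: [0.5011, -0.0644, 0.0903]
tcp_rot: [-84.2, 89.9, -176.0]
wrist_force: [0.2, -0.4, 0.4]
opening: 0.0854
```

Request:
jog_arm(
  deltas=[
    {"x":0,"y":0,"z":0,"twist":0,"fingers":0.85},
    {"x":0,"y":0,"z":0,"twist":0,"fingers":0.75},
    {"x":0,"y":0,"z":0,"twist":0,"fingers":0.65},
    {"x":0,"y":0,"z":0,"twist":0,"fingers":0.5},
    {"x":0,"y":0,"z":0,"twist":0,"fingers":0.3},
    {"x":0,"y":0,"z":0,"twist":0,"fingers":0.2},
    {"x":0,"y":0,"z":0,"twist":0,"fingers":0.2},
    {"x":0,"y":0,"z":0,"twist":0,"fingers":0.2},
  ],
  grip_force=60,
)

```text
time: 3.05
ee_pos: [0.5018, -0.0646, 0.0921]
tcp_rot: [-1.0, 90.0, -92.8]
wrist_force: [-3.1, -0.1, 7.8]
opening: 0.0607
```

Request:
jog_arm(
  deltas=[
    {"x":0,"y":0,"z":5,"twist":0,"fingers":0.2},
    {"x":0,"y":0,"z":15,"twist":0,"fingers":0.2},
    {"x":0,"y":0,"z":30,"twist":0,"fingers":0.2},
    {"x":0,"y":0,"z":45,"twist":0,"fingers":0.2},
    {"x":0,"y":0,"z":57,"twist":0,"fingers":0.2},
    {"x":0,"y":0,"z":60,"twist":0,"fingers":0.2},
    {"x":0,"y":0,"z":60,"twist":0,"fingers":0.2},
  ],
)

```text
time: 3.75
ee_pos: [0.5021, -0.0646, 0.1528]
tcp_rot: [50.5, 89.9, -41.4]
wrist_force: [-0.2, 0.0, -3.1]
opening: 0.0607
```

```bash
python3 - <<'E'
from h import *
c,o=snap('wrist','w2'); print(o['ee_pos'],o['wrist_force'])
E
```

```text
[ 0.50212937 -0.06461659  0.15279682] [-0.21449125  0.02049388 -3.09746328]
```

View pics/w2.png

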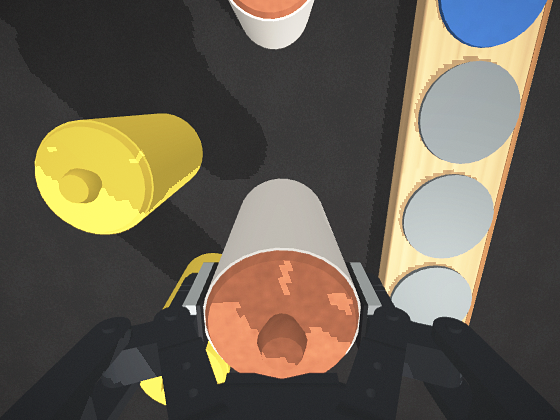

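Jar_4 is held upright, with its lid at (282,310) between the pads. Next it goes to the blue disc.

Request:
jog_arm(
  deltas=[
    {"x":8,"y":8,"z":0,"twist":0,"fingers":0.2},
    {"x":25,"y":25,"z":0,"twist":0,"fingers":0.2},
    {"x":45,"y":45,"z":0,"twist":0,"fingers":0.2},
    {"x":65,"y":65,"z":0,"twist":0,"fingers":0.2},
    {"x":85,"y":85,"z":0,"twist":0,"fingers":0.2},
    {"x":105,"y":105,"z":0,"twist":0,"fingers":0.2},
    {"x":125,"y":125,"z":0,"twist":0,"fingers":0.2},
    {"x":142,"y":141,"z":0,"twist":0,"fingers":0.2},
    {"x":151,"y":149,"z":0,"twist":0,"fingers":0.2},
    {"x":153,"y":151,"z":0,"twist":0,"fingers":0.2},
  ],
)

```text
time: 4.8
ee_pos: [0.6554, 0.088, 0.1503]
tcp_rot: [-68.1, 89.9, -159.9]
wrist_force: [-0.8, 0.5, -3.2]
opening: 0.0604
```

Request:
jog_arm(
  deltas=[
    {"x":0,"y":0,"z":0,"twist":0,"fingers":0.2},
    {"x":0,"y":0,"z":-5,"twist":0,"fingers":0.2},
    {"x":0,"y":0,"z":-15,"twist":0,"fingers":0.2},
    {"x":0,"y":0,"z":-25,"twist":0,"fingers":0.2},
    {"x":0,"y":0,"z":-30,"twist":0,"fingers":0.2},
    {"x":0,"y":0,"z":-32,"twist":0,"fingers":0.2},
    {"x":0,"y":0,"z":-33,"twist":0,"fingers":0.2},
  ],
)

```text
time: 5.5
ee_pos: [0.6553, 0.0879, 0.1171]
tcp_rot: [-68.9, 89.9, -160.7]
wrist_force: [0.3, 0.1, -3.1]
opening: 0.0608
```

```bash
python3 - <<'E'
from h import *
c,o=snap('wrist','w3'); print(o['ee_pos'],o['wrist_force'],o['tcp_rot'])
snap('scene','s3'); snap('top','t3')
E
```

```text
[0.65528057 0.08791094 0.11706783] [ 0.33865093  0.11364581 -3.05613868] [ -68.90388759   89.87019643 -160.68721707]
```

View pics/w3.png

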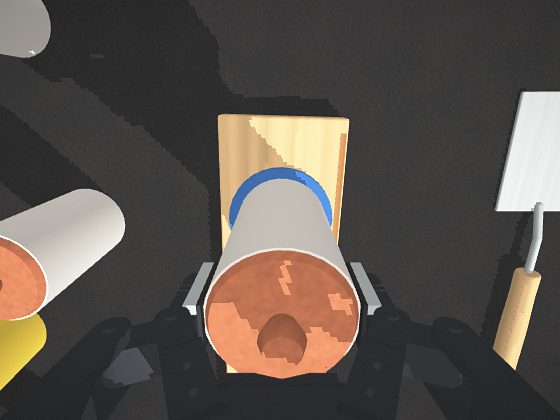

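View pics/s3.png

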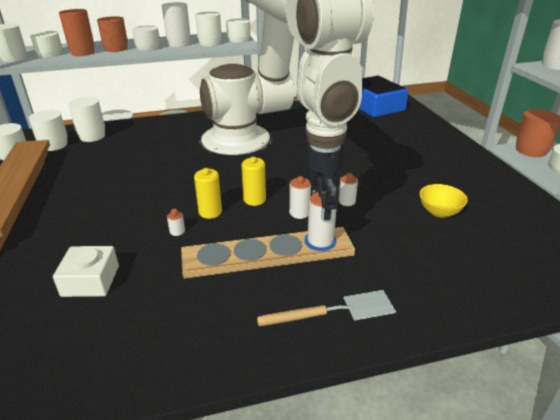

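Jar_4 is centred over the blue disc, about 1 mm above it. The blue ring spans columns 229–333 and the jar sits at about 280. I'll lower and release.

Request:
jog_arm(
  deltas=[
    {"x":0,"y":-1,"z":-1,"twist":0,"fingers":0.2},
    {"x":0,"y":-1,"z":-2,"twist":0,"fingers":0.2},
    {"x":0,"y":-1,"z":-2,"twist":0,"fingers":0.7},
    {"x":0,"y":-1,"z":-2,"twist":0,"fingers":0.8},
    {"x":0,"y":-1,"z":-2,"twist":0,"fingers":0.9},
    {"x":0,"y":-1,"z":-2,"twist":0,"fingers":1},
    {"x":0,"y":-1,"z":-2,"twist":0,"fingers":1},
    {"x":0,"y":-1,"z":-2,"twist":0,"fingers":1},
  ],
)

```text
time: 6.45
ee_pos: [0.6556, 0.0871, 0.1156]
tcp_rot: [-65.1, 89.9, -156.9]
wrist_force: [0.5, -0.3, -0.4]
opening: 0.085
```

Request:
jog_arm(
  deltas=[
    {"x":0,"y":0,"z":15,"twist":0,"fingers":1},
    {"x":0,"y":0,"z":45,"twist":0,"fingers":1},
    {"x":0,"y":0,"z":90,"twist":0,"fingers":1},
    {"x":0,"y":0,"z":125,"twist":0,"fingers":1},
    {"x":-40,"y":0,"z":135,"twist":0,"fingers":1},
    {"x":-80,"y":-1,"z":135,"twist":0,"fingers":1},
    {"x":-120,"y":-2,"z":135,"twist":0,"fingers":1},
    {"x":-150,"y":-3,"z":130,"twist":0,"fingers":1},
    {"x":-155,"y":-3,"z":120,"twist":0,"fingers":1},
    {"x":-155,"y":-3,"z":120,"twist":0,"fingers":1},
  ],
)

```text
time: 7.45
ee_pos: [0.4996, 0.0841, 0.2366]
tcp_rot: [-38.3, 90.0, -130.0]
wrist_force: [0.6, 0.8, 0.4]
opening: 0.0854
```

```bash
python3 - <<'E'
from h import *
c,o=snap('wrist','w4');wc(c,o); print(o['ee_pos'])
for k in blobs(c,*RED,500): print('red',k.mean(0).round(),*[(z,circ(c,k,z)) for z in (.074,.096,.142)])
t,_=snap('top','t4')
for k in blobs(t,*RED,100): print('top',k.mean(0).round(),*[(z,circ(t,k,z)) for z in (.074,.096,.142)])
E
```

```text
[0.49956654 0.08405113 0.23657333]
red [281. 199.] (0.074, array([499.9,  78.7,  54.4])) (0.096, array([500. ,  85.3,  50.2])) (0.142, array([500.3,  99. ,  41.6]))
red [492. 208.] (0.074, array([699.7,  65.2,  79.1])) (0.096, array([684.6,  72.8,  73.1])) (0.142, array([653. ,  88.7,  60.5]))
red [254.  23.] (0.074, array([481.7, 226. ,  42.9])) (0.096, array([483.3, 221.4,  39.7])) (0.142, array([486.4, 211.6,  32.8]))
top [539. 388.] (0.074, array([  83.9, -647.9,   72.3])) (0.096, array([  90.5, -636.7,   71. ])) (0.142, array([ 104.1, -613.3,   68.4]))
top [552. 375.] (0.074, array([ 110. , -676.3,   77.5])) (0.096, array([ 116.1, -664.6,   76.1])) (0.142, array([ 128.8, -640.1,   73.3]))
top [547. 334.] (0.074, array([ 214. , -671.2,   92.1])) (0.096, array([ 218.3, -659.6,   90.5])) (0.142, array([ 227.1, -635.3,   87.2]))
top [552. 302.] (0.074, array([ 288.4, -692.7,  130.8])) (0.096, array([ 291.4, -680.7,  128.5])) (0.142, array([ 297.5, -655.7,  123.7]))
top [538. 281.] (0.074, array([ 348.3, -651.6,  171.1])) (0.096, array([ 350.2, -640.3,  168.1])) (0.142, array([ 354.1, -616.7,  161.8]))
top [554. 252.] (0.074, array([ 407.7, -697.9,   61.2])) (0.096, array([ 408.6, -685.8,   60.1])) (0.142, array([ 410.3, -660.6,   57.8]))
top [546. 229.] (0.074, array([ 468.1, -683.3,   83.2])) (0.096, array([ 467.9, -671.5,   81.7])) (0.142, array([ 467.5, -646.8,   78.7]))
top [369. 220.] (0.074, array([ 498.8, -237.9,   34.8])) (0.096, array([ 498.1, -233.9,   34.2])) (0.142, array([ 496.5, -225.5,   32.9]))
top [238. 156.] (0.074, array([668. ,  93.8,  62.5])) (0.096, array([664.3,  92. ,  61.4])) (0.142, array([656.5,  88.2,  59.1]))
```

View pics/w4.png

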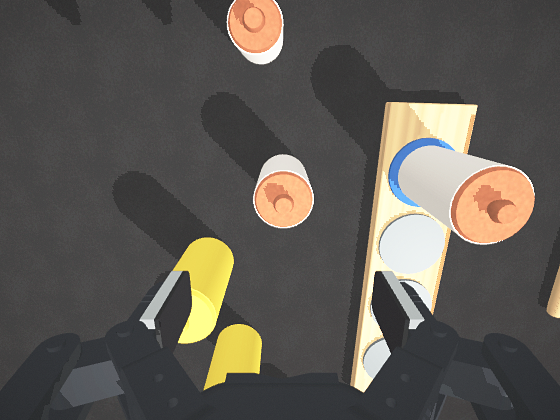

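Jar_4 stands upright on blue. The wrist camera puts it at (653,88.7) mm and the top camera at (656.5,88.2). Jar_3 is right under the jaws at (283,199).

Request:
jog_arm(
  deltas=[
    {"x":1,"y":1,"z":-40,"twist":0,"fingers":1},
    {"x":1,"y":1,"z":-75,"twist":0,"fingers":1},
    {"x":1,"y":1,"z":-110,"twist":0,"fingers":1},
    {"x":1,"y":1,"z":-140,"twist":0,"fingers":1},
    {"x":1,"y":1,"z":-157,"twist":0,"fingers":1},
    {"x":1,"y":1,"z":-163,"twist":0,"fingers":1},
    {"x":1,"y":1,"z":-163,"twist":0,"fingers":1},
  ],
)

```text
time: 8.25
ee_pos: [0.5022, 0.0851, 0.0736]
tcp_rot: [-61.2, 89.9, -153.0]
wrist_force: [-0.0, -0.5, 0.1]
opening: 0.0855
```

Request:
jog_arm(
  deltas=[
    {"x":0,"y":0,"z":0,"twist":0,"fingers":0.85},
    {"x":0,"y":0,"z":0,"twist":0,"fingers":0.75},
    {"x":0,"y":0,"z":0,"twist":0,"fingers":0.65},
    {"x":0,"y":0,"z":0,"twist":0,"fingers":0.5},
    {"x":0,"y":0,"z":0,"twist":0,"fingers":0.3},
    {"x":0,"y":0,"z":0,"twist":0,"fingers":0.2},
    {"x":0,"y":0,"z":0,"twist":0,"fingers":0.2},
    {"x":0,"y":0,"z":0,"twist":0,"fingers":0.2},
  ],
)

```text
time: 9.05
ee_pos: [0.5025, 0.0852, 0.0749]
tcp_rot: [34.3, 90.0, -57.5]
wrist_force: [-3.3, -0.2, 6.6]
opening: 0.053
```

Request:
jog_arm(
  deltas=[
    {"x":0,"y":0,"z":5,"twist":0,"fingers":0.2},
    {"x":0,"y":0,"z":15,"twist":0,"fingers":0.2},
    {"x":0,"y":0,"z":30,"twist":0,"fingers":0.2},
    {"x":0,"y":0,"z":45,"twist":0,"fingers":0.2},
    {"x":0,"y":0,"z":57,"twist":0,"fingers":0.2},
    {"x":0,"y":0,"z":60,"twist":0,"fingers":0.2},
    {"x":0,"y":0,"z":60,"twist":0,"fingers":0.2},
  ],
)

```text
time: 9.75
ee_pos: [0.5028, 0.0852, 0.1356]
tcp_rot: [89.2, 89.9, -2.6]
wrist_force: [-0.3, 0.1, -3.5]
opening: 0.0524
```

Request:
jog_arm(
  deltas=[
    {"x":8,"y":-8,"z":0,"twist":0,"fingers":0.2},
    {"x":25,"y":-25,"z":0,"twist":0,"fingers":0.2},
    {"x":45,"y":-42,"z":0,"twist":0,"fingers":0.2},
    {"x":65,"y":-57,"z":0,"twist":0,"fingers":0.2},
    {"x":85,"y":-68,"z":0,"twist":0,"fingers":0.2},
    {"x":105,"y":-76,"z":0,"twist":0,"fingers":0.2},
    {"x":125,"y":-80,"z":0,"twist":0,"fingers":0.2},
    {"x":140,"y":-82,"z":0,"twist":0,"fingers":0.2},
    {"x":147,"y":-82,"z":0,"twist":0,"fingers":0.2},
    {"x":148,"y":-82,"z":0,"twist":0,"fingers":0.2},
  ],
)

```text
time: 10.75
ee_pos: [0.6511, 0.0028, 0.1344]
tcp_rot: [-64.8, 90.0, -156.6]
wrist_force: [-1.1, -0.2, -4.1]
opening: 0.0525
```

Request:
jog_arm(
  deltas=[
    {"x":0,"y":0,"z":0,"twist":0,"fingers":0.2},
    {"x":0,"y":0,"z":-5,"twist":0,"fingers":0.2},
    {"x":0,"y":0,"z":-15,"twist":0,"fingers":0.2},
    {"x":0,"y":0,"z":-25,"twist":0,"fingers":0.2},
    {"x":0,"y":0,"z":-31,"twist":0,"fingers":0.2},
    {"x":0,"y":0,"z":-33,"twist":0,"fingers":0.2},
    {"x":0,"y":0,"z":-33,"twist":0,"fingers":0.2},
  ],
)

```text
time: 11.45
ee_pos: [0.6508, 0.0029, 0.1009]
tcp_rot: [-81.2, 89.9, -173.0]
wrist_force: [0.7, 0.0, -2.9]
opening: 0.0528
```

```bash
python3 - <<'E'
from h import *
c,o=snap('wrist','w5'); print(o['ee_pos'],o['wrist_force'],o['tcp_rot'])
E
```

```text
[0.65082547 0.00286423 0.10091791] [ 0.65231113  0.04099539 -2.91127567] [ -81.24846773   89.93755479 -173.03794051]
```

View pics/w5.png

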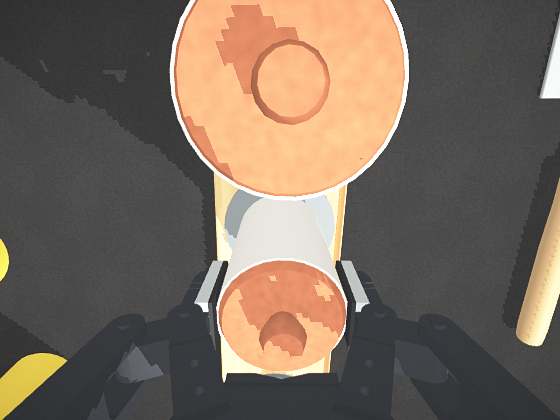

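Jar_3 is centred on its disc, about 2 mm up. The disc spans columns 225–333 and jar_4 stands ahead of it at the top of the picture. Releasing.

Request:
jog_arm(
  deltas=[
    {"x":0,"y":0,"z":-1,"twist":0,"fingers":0.2},
    {"x":0,"y":0,"z":-2,"twist":0,"fingers":0.2},
    {"x":0,"y":0,"z":-2.5,"twist":0,"fingers":0.2},
    {"x":0,"y":0,"z":-2.5,"twist":0,"fingers":0.6},
    {"x":0,"y":0,"z":-2.5,"twist":0,"fingers":0.7},
    {"x":0,"y":0,"z":-2.5,"twist":0,"fingers":0.8},
    {"x":0,"y":0,"z":-2.5,"twist":0,"fingers":0.9},
    {"x":0,"y":0,"z":-2.5,"twist":0,"fingers":1},
    {"x":0,"y":0,"z":-2.5,"twist":0,"fingers":1},
  ],
)

```text
time: 12.4
ee_pos: [0.6511, 0.0029, 0.0991]
tcp_rot: [-49.5, 90.0, -141.3]
wrist_force: [1.4, 0.2, 0.1]
opening: 0.0857
```

Request:
jog_arm(
  deltas=[
    {"x":0,"y":0,"z":15,"twist":0,"fingers":1},
    {"x":0,"y":0,"z":45,"twist":0,"fingers":1},
    {"x":0,"y":0,"z":90,"twist":0,"fingers":1},
    {"x":0,"y":0,"z":125,"twist":0,"fingers":1},
    {"x":-30,"y":30,"z":135,"twist":0,"fingers":1},
    {"x":-60,"y":65,"z":135,"twist":0,"fingers":1},
    {"x":-90,"y":100,"z":135,"twist":0,"fingers":1},
    {"x":-120,"y":135,"z":130,"twist":0,"fingers":1},
    {"x":-145,"y":170,"z":120,"twist":0,"fingers":1},
    {"x":-160,"y":200,"z":110,"twist":0,"fingers":1},
  ],
)

```text
time: 13.4
ee_pos: [0.4895, 0.2043, 0.2108]
tcp_rot: [118.1, 89.9, 26.3]
wrist_force: [0.4, 0.4, -0.2]
opening: 0.085
```

Request:
jog_arm(
  deltas=[
    {"x":-7,"y":25,"z":0,"twist":0,"fingers":1},
    {"x":-7,"y":25,"z":0,"twist":0,"fingers":1},
    {"x":-7,"y":25,"z":0,"twist":0,"fingers":1},
  ],
)

```text
time: 13.7
ee_pos: [0.4825, 0.2298, 0.212]
tcp_rot: [114.3, 89.8, 22.6]
wrist_force: [-0.5, -0.8, 0.1]
opening: 0.0852
```

```bash
python3 - <<'E'
from h import *
c,o=snap('wrist','w6');wc(c,o); print(o['ee_pos'])
for k in blobs(c,*RED,500): print('red',k.mean(0).round(),*[(z,circ(c,k,z)) for z in (.074,.120,.142)])
t,_=snap('top','t6')
for k in blobs(t,*RED,100): 
  if k[:,0].max()<400: print('top',k.mean(0).round(),*[(z,circ(t,k,z)) for z in (.074,.120,.142)])
E
```

```text
[0.48246493 0.2297507  0.21195003]
top [186. 229.] (0.074, array([483.8, 227.5,  42.2])) (0.12, array([482.8, 218.8,  40.7])) (0.142, array([482.3, 214.7,  39.9]))
top [369. 220.] (0.074, array([ 499.1, -237.7,   34.9])) (0.12, array([ 497.5, -229.3,   33.6])) (0.142, array([ 496.8, -225.3,   33. ]))
top [273. 160.] (0.074, array([657.2,   2.4,  53. ])) (0.12, array([649.8,   2. ,  51.1])) (0.142, array([646.3,   1.8,  50.1]))
top [237. 156.] (0.074, array([668. ,  93.8,  62.5])) (0.12, array([660.3,  90. ,  60.2])) (0.142, array([656.5,  88.2,  59.1]))
```

View pics/w6.png

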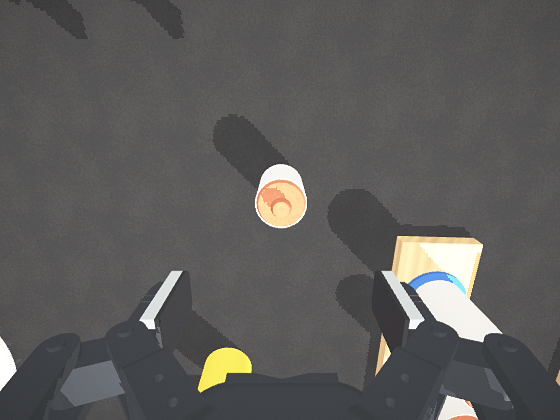

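Jar_3 is well placed: the top camera gives (649.8,2.0). Jar_2's lid is at (281,203), brighter than the red mask allows, so I'll cast that pixel directly.

```bash
python3 - <<'E'
from h import *
c,o=load('w6');wc(c,o)
for k in blobs(c,(0,50,60),(22,255,255),500): print(k.mean(0),circ(c,k,.074))
print(onz(c,281,203,.074))
E
```

```text
[425.88744589 244.86580087] [621.2 174.6  80.7]
[280.13138686 202.58394161] [481.5 228.1  42.9]
[0.48187896 0.22817315 0.074     ]
```

Request:
jog_arm(
  deltas=[
    {"x":0,"y":-2,"z":-40,"twist":0,"fingers":1},
    {"x":0,"y":-2,"z":-75,"twist":0,"fingers":1},
    {"x":0,"y":-2,"z":-110,"twist":0,"fingers":1},
    {"x":0,"y":-2,"z":-140,"twist":0,"fingers":1},
    {"x":0,"y":-2,"z":-153,"twist":0,"fingers":1},
    {"x":0,"y":-2,"z":-158,"twist":0,"fingers":1},
    {"x":0,"y":-2,"z":-158,"twist":0,"fingers":1},
  ],
)

```text
time: 14.5
ee_pos: [0.4834, 0.2265, 0.0541]
tcp_rot: [112.8, 89.8, 20.9]
wrist_force: [0.1, 0.2, 0.2]
opening: 0.0854
```

Request:
jog_arm(
  deltas=[
    {"x":0,"y":0,"z":0,"twist":0,"fingers":0.85},
    {"x":0,"y":0,"z":0,"twist":0,"fingers":0.75},
    {"x":0,"y":0,"z":0,"twist":0,"fingers":0.65},
    {"x":0,"y":0,"z":0,"twist":0,"fingers":0.55},
    {"x":0,"y":0,"z":0,"twist":0,"fingers":0.4},
    {"x":0,"y":0,"z":0,"twist":0,"fingers":0.2},
    {"x":0,"y":0,"z":0,"twist":0,"fingers":0.2},
    {"x":0,"y":0,"z":0,"twist":0,"fingers":0.2},
  ],
  grip_force=50,
)

```text
time: 15.3
ee_pos: [0.4835, 0.2267, 0.0549]
tcp_rot: [115.5, 89.8, 23.7]
wrist_force: [-2.4, -0.5, 5.7]
opening: 0.0446
```

Request:
jog_arm(
  deltas=[
    {"x":0,"y":0,"z":5,"twist":0,"fingers":0.2},
    {"x":0,"y":0,"z":20,"twist":0,"fingers":0.2},
    {"x":0,"y":0,"z":45,"twist":0,"fingers":0.2},
    {"x":0,"y":0,"z":70,"twist":0,"fingers":0.2},
    {"x":0,"y":0,"z":95,"twist":0,"fingers":0.2},
    {"x":0,"y":0,"z":120,"twist":0,"fingers":0.2},
    {"x":0,"y":0,"z":145,"twist":0,"fingers":0.2},
    {"x":0,"y":0,"z":165,"twist":0,"fingers":0.2},
    {"x":0,"y":0,"z":170,"twist":0,"fingers":0.2},
    {"x":0,"y":0,"z":170,"twist":0,"fingers":0.2},
  ],
)

```text
time: 16.3
ee_pos: [0.4838, 0.2268, 0.2258]
tcp_rot: [115.8, 89.7, 23.9]
wrist_force: [-0.0, -0.1, -2.5]
opening: 0.0447
```

Request:
jog_arm(
  deltas=[
    {"x":3,"y":-10,"z":0,"twist":0,"fingers":0.2},
    {"x":12,"y":-35,"z":0,"twist":0,"fingers":0.2},
    {"x":30,"y":-70,"z":0,"twist":0,"fingers":0.2},
    {"x":50,"y":-105,"z":0,"twist":0,"fingers":0.2},
    {"x":70,"y":-140,"z":0,"twist":0,"fingers":0.2},
    {"x":90,"y":-175,"z":0,"twist":0,"fingers":0.2},
    {"x":110,"y":-210,"z":0,"twist":0,"fingers":0.2},
    {"x":128,"y":-245,"z":0,"twist":0,"fingers":0.2},
    {"x":145,"y":-275,"z":0,"twist":0,"fingers":0.2},
    {"x":155,"y":-295,"z":0,"twist":0,"fingers":0.2},
  ],
)

```text
time: 17.3
ee_pos: [0.639, -0.0712, 0.2239]
tcp_rot: [130.3, 89.8, 38.4]
wrist_force: [0.3, 0.7, -1.7]
opening: 0.0445
```

Request:
jog_arm(
  deltas=[
    {"x":5,"y":-12,"z":0,"twist":0,"fingers":0.2},
    {"x":6,"y":-14,"z":0,"twist":0,"fingers":0.2},
    {"x":6,"y":-14,"z":0,"twist":0,"fingers":0.2},
    {"x":6,"y":-14,"z":-15,"twist":0,"fingers":0.2},
    {"x":6,"y":-14,"z":-40,"twist":0,"fingers":0.2},
    {"x":6,"y":-14,"z":-65,"twist":0,"fingers":0.2},
    {"x":6,"y":-14,"z":-90,"twist":0,"fingers":0.2},
    {"x":6,"y":-14,"z":-110,"twist":0,"fingers":0.2},
    {"x":6,"y":-14,"z":-120,"twist":0,"fingers":0.2},
    {"x":6,"y":-14,"z":-120,"twist":0,"fingers":0.2},
  ],
)

```text
time: 18.3
ee_pos: [0.6441, -0.0843, 0.1027]
tcp_rot: [170.7, 89.9, 78.9]
wrist_force: [-0.1, -0.6, -1.4]
opening: 0.0447
```

Request:
jog_arm(
  deltas=[
    {"x":1,"y":2,"z":-6,"twist":0,"fingers":0.2},
    {"x":1,"y":2,"z":-14,"twist":0,"fingers":0.2},
    {"x":1,"y":2,"z":-19,"twist":0,"fingers":0.2},
    {"x":1,"y":2,"z":-21,"twist":0,"fingers":0.2},
    {"x":1,"y":2,"z":-22,"twist":0,"fingers":0.2},
  ],
)

```text
time: 18.8
ee_pos: [0.645, -0.0824, 0.0805]
tcp_rot: [176.3, 89.9, 84.4]
wrist_force: [0.4, -0.3, -1.3]
opening: 0.0449
```

```bash
python3 - <<'E'
from h import *
c,o=snap('wrist','w7'); print(o['ee_pos'],o['wrist_force'],o['tcp_rot'])
E
```

```text
[ 0.64500298 -0.08235802  0.08049585] [ 0.42252972 -0.31235474 -1.29835218] [176.30008537  89.85301589  84.43405226]
```

View pics/w7.png

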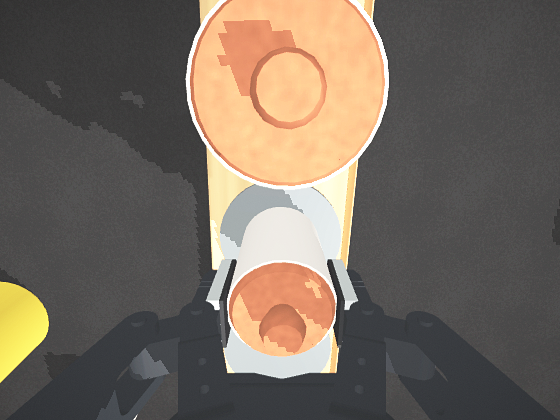

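Jar_2 sits centrally over its disc, which spans columns 220–341 with the jar at 281. Lowering 2 mm and releasing, then on to jar_1.

Request:
jog_arm(
  deltas=[
    {"x":0,"y":0,"z":-1,"twist":0,"fingers":0.2},
    {"x":0,"y":0,"z":-2,"twist":0,"fingers":0.2},
    {"x":0,"y":0,"z":-2,"twist":0,"fingers":0.2},
    {"x":0,"y":0,"z":-2,"twist":0,"fingers":0.5},
    {"x":0,"y":0,"z":-2,"twist":0,"fingers":0.6},
    {"x":0,"y":0,"z":-2,"twist":0,"fingers":0.7},
    {"x":0,"y":0,"z":-2,"twist":0,"fingers":0.85},
    {"x":0,"y":0,"z":-2,"twist":0,"fingers":1},
    {"x":0,"y":0,"z":-2,"twist":0,"fingers":1},
    {"x":0,"y":0,"z":-2,"twist":0,"fingers":1},
  ],
)

```text
time: 19.85
ee_pos: [0.645, -0.0824, 0.0785]
tcp_rot: [176.1, 89.9, 84.2]
wrist_force: [0.3, 0.2, 0.2]
opening: 0.0854
```

Request:
jog_arm(
  deltas=[
    {"x":0,"y":0,"z":15,"twist":0,"fingers":1},
    {"x":0,"y":0,"z":45,"twist":0,"fingers":1},
    {"x":0,"y":0,"z":90,"twist":0,"fingers":1},
    {"x":0,"y":0,"z":125,"twist":0,"fingers":1},
    {"x":-30,"y":-30,"z":130,"twist":0,"fingers":1},
    {"x":-60,"y":-60,"z":130,"twist":0,"fingers":1},
    {"x":-90,"y":-90,"z":130,"twist":0,"fingers":1},
    {"x":-120,"y":-120,"z":130,"twist":0,"fingers":1},
    {"x":-140,"y":-145,"z":125,"twist":0,"fingers":1},
    {"x":-146,"y":-157,"z":120,"twist":0,"fingers":1},
  ],
)

```text
time: 20.85
ee_pos: [0.4975, -0.2412, 0.2003]
tcp_rot: [123.3, 89.9, 31.3]
wrist_force: [0.1, -0.2, 0.3]
opening: 0.0852
```

Request:
jog_arm(
  deltas=[
    {"x":0,"y":0,"z":0,"twist":0,"fingers":1},
    {"x":0,"y":0,"z":0,"twist":0,"fingers":1},
  ],
)

```text
time: 21.05
ee_pos: [0.4979, -0.241, 0.201]
tcp_rot: [113.7, 89.8, 21.7]
wrist_force: [0.5, 0.2, -1.1]
opening: 0.0857
```

```bash
python3 - <<'E'
from h import *
c,o=snap('wrist','w8');wc(c,o); print(o['ee_pos'])
for k in blobs(c,(0,50,60),(22,255,255),300): print('red',k.mean(0).round(),*[(z,circ(c,k,z)) for z in (.052,.098,.120)])
t,_=snap('top','t8')
for k in blobs(t,*RED,80): 
  if k[:,0].max()<400: print('top',k.mean(0).round(),*[(z,circ(t,k,z)) for z in (.052,.098,.120)])
E
```

```text
[ 0.49793962 -0.24101681  0.20103222]
red [282. 197.] (0.052, array([ 498. , -240.5,   35.4])) (0.098, array([ 498.3, -227.1,   29.5])) (0.12, array([ 498.5, -220.7,   26.7]))
red [431. 166.] (0.052, array([ 629.3, -215.8,   32.2])) (0.098, array([ 607.7, -206.5,   26.8])) (0.12, array([ 597.3, -202.1,   24.2]))
red [477.  87.] (0.052, array([ 662.1, -161.4,  126. ])) (0.098, array([ 635. , -161.3,  104.9])) (0.12, array([ 622. , -161.2,   94.8]))
red [382.  89.] (0.052, array([ 583.9, -158.4,  137.1])) (0.098, array([ 569.8, -158.8,  114.2])) (0.12, array([ 563.1, -158.9,  103.2]))
top [369. 220.] (0.052, array([ 500.2, -240.8,   35.5])) (0.098, array([ 498.6, -232.4,   34.2])) (0.12, array([ 497.8, -228.4,   33.6]))
top [306. 163.] (0.052, array([652.4, -83.6,  44.5])) (0.098, array([645.4, -81. ,  42.9])) (0.12, array([642. , -79.7,  42.1]))
top [273. 160.] (0.052, array([661. ,   2.9,  53.7])) (0.098, array([653.6,   2.4,  51.8])) (0.12, array([650.1,   2.2,  50.9]))
top [237. 156.] (0.052, array([672.7,  95.8,  64.7])) (0.098, array([664.9,  92. ,  62.3])) (0.12, array([661.2,  90.2,  61.2]))
```

View pics/w8.png

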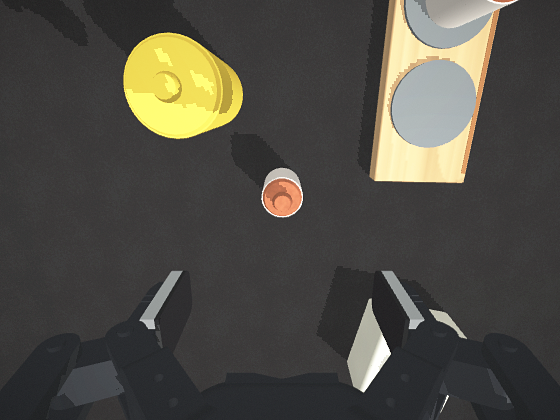

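Jar_1 is centred under the jaws at (282,197). The mould and the yellow jar are clear of the fingers.

Request:
jog_arm(
  deltas=[
    {"x":1,"y":0,"z":-40,"twist":0,"fingers":1},
    {"x":1,"y":0,"z":-75,"twist":0,"fingers":1},
    {"x":1,"y":0,"z":-110,"twist":0,"fingers":1},
    {"x":1,"y":0,"z":-140,"twist":0,"fingers":1},
    {"x":1,"y":0,"z":-156,"twist":0,"fingers":1},
    {"x":1,"y":0,"z":-164,"twist":0,"fingers":1},
    {"x":1,"y":0,"z":-165,"twist":0,"fingers":1},
  ],
)

```text
time: 21.85
ee_pos: [0.4995, -0.2395, 0.035]
tcp_rot: [147.1, 89.9, 55.2]
wrist_force: [0.1, 0.2, -0.1]
opening: 0.0852
```

Request:
jog_arm(
  deltas=[
    {"x":0,"y":0,"z":0,"twist":0,"fingers":0.85},
    {"x":0,"y":0,"z":0,"twist":0,"fingers":0.75},
    {"x":0,"y":0,"z":0,"twist":0,"fingers":0.65},
    {"x":0,"y":0,"z":0,"twist":0,"fingers":0.55},
    {"x":0,"y":0,"z":0,"twist":0,"fingers":0.45},
    {"x":0,"y":0,"z":0,"twist":0,"fingers":0.3},
    {"x":0,"y":0,"z":0,"twist":0,"fingers":0.2},
    {"x":0,"y":0,"z":0,"twist":0,"fingers":0.2},
    {"x":0,"y":0,"z":0,"twist":0,"fingers":0.2},
  ],
  grip_force=35,
)

```text
time: 22.75
ee_pos: [0.4997, -0.2397, 0.0355]
tcp_rot: [131.8, 89.9, 39.9]
wrist_force: [-1.5, 0.1, 5.1]
opening: 0.0365
```

Request:
jog_arm(
  deltas=[
    {"x":0,"y":0,"z":5,"twist":0,"fingers":0.2},
    {"x":0,"y":0,"z":15,"twist":0,"fingers":0.2},
    {"x":0,"y":0,"z":30,"twist":0,"fingers":0.2},
    {"x":0,"y":0,"z":45,"twist":0,"fingers":0.2},
    {"x":0,"y":0,"z":57,"twist":0,"fingers":0.2},
    {"x":0,"y":0,"z":60,"twist":0,"fingers":0.2},
    {"x":0,"y":0,"z":60,"twist":0,"fingers":0.2},
  ],
)

```text
time: 23.45
ee_pos: [0.5, -0.2399, 0.0964]
tcp_rot: [110.1, 89.8, 18.3]
wrist_force: [0.7, 0.7, -1.1]
opening: 0.0369
```

Request:
jog_arm(
  deltas=[
    {"x":8,"y":4,"z":0,"twist":0,"fingers":0.2},
    {"x":25,"y":13,"z":0,"twist":0,"fingers":0.2},
    {"x":45,"y":24,"z":0,"twist":0,"fingers":0.2},
    {"x":65,"y":35,"z":0,"twist":0,"fingers":0.2},
    {"x":85,"y":46,"z":0,"twist":0,"fingers":0.2},
    {"x":105,"y":57,"z":0,"twist":0,"fingers":0.2},
    {"x":123,"y":66,"z":0,"twist":0,"fingers":0.2},
    {"x":136,"y":73,"z":0,"twist":0,"fingers":0.2},
    {"x":140,"y":75,"z":0,"twist":0,"fingers":0.2},
    {"x":140,"y":75,"z":0,"twist":0,"fingers":0.2},
  ],
)

```text
time: 24.45
ee_pos: [0.6402, -0.1643, 0.0953]
tcp_rot: [128.9, 89.9, 37.1]
wrist_force: [-0.4, 0.0, -1.2]
opening: 0.0369
```

Request:
jog_arm(
  deltas=[
    {"x":0,"y":0,"z":-5,"twist":0,"fingers":0.2},
    {"x":0,"y":0,"z":-15,"twist":0,"fingers":0.2},
    {"x":0,"y":0,"z":-25,"twist":0,"fingers":0.2},
    {"x":0,"y":0,"z":-31,"twist":0,"fingers":0.2},
    {"x":0,"y":0,"z":-34,"twist":0,"fingers":0.2},
    {"x":0,"y":0,"z":-34,"twist":0,"fingers":0.2},
  ],
)

```text
time: 25.05
ee_pos: [0.6398, -0.1643, 0.0607]
tcp_rot: [152.1, 89.9, 60.3]
wrist_force: [-0.3, -0.7, -1.9]
opening: 0.0365
```

```bash
python3 - <<'E'
from h import *
c,o=snap('wrist','w9'); print(o['ee_pos'],o['wrist_force'],o['tcp_rot'])
E
```

```text
[ 0.63978563 -0.16434534  0.06068644] [-0.26878072 -0.68359221 -1.87485409] [152.08737958  89.89352421  60.25883586]
```

View pics/w9.png

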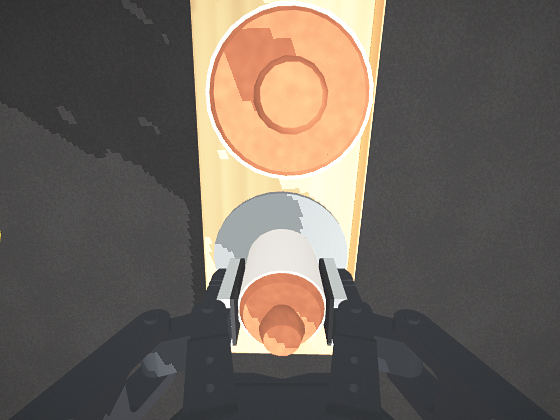

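Jar_1 is over the grey end disc, which spans columns 214–347 with the jar at 282. Lowering, releasing, and retreating upward.

Request:
jog_arm(
  deltas=[
    {"x":0,"y":-0.5,"z":-1,"twist":0,"fingers":0.2},
    {"x":0,"y":-0.5,"z":-1.5,"twist":0,"fingers":0.2},
    {"x":0,"y":-0.5,"z":-1.5,"twist":0,"fingers":0.45},
    {"x":0,"y":-0.5,"z":-1.5,"twist":0,"fingers":0.55},
    {"x":0,"y":-0.5,"z":-1.5,"twist":0,"fingers":0.65},
    {"x":0,"y":-0.5,"z":-1.5,"twist":0,"fingers":0.8},
    {"x":0,"y":-0.5,"z":-1.5,"twist":0,"fingers":1},
    {"x":0,"y":-0.5,"z":-1.5,"twist":0,"fingers":1},
    {"x":0,"y":-0.5,"z":-1.5,"twist":0,"fingers":1},
  ],
)

```text
time: 26.0
ee_pos: [0.6401, -0.1649, 0.0598]
tcp_rot: [133.0, 89.9, 41.2]
wrist_force: [-0.0, 0.5, -0.5]
opening: 0.0853
```

Request:
jog_arm(
  deltas=[
    {"x":0,"y":0,"z":15,"twist":0,"fingers":1},
    {"x":0,"y":0,"z":45,"twist":0,"fingers":1},
    {"x":0,"y":0,"z":90,"twist":0,"fingers":1},
    {"x":0,"y":0,"z":130,"twist":0,"fingers":1},
    {"x":0,"y":0,"z":165,"twist":0,"fingers":1},
    {"x":-40,"y":-10,"z":190,"twist":0,"fingers":1},
    {"x":-80,"y":-20,"z":200,"twist":0,"fingers":1},
    {"x":-120,"y":-30,"z":200,"twist":0,"fingers":1},
    {"x":-150,"y":-40,"z":200,"twist":0,"fingers":1},
    {"x":-150,"y":-40,"z":200,"twist":0,"fingers":1},
  ],
)

```text
time: 27.0
ee_pos: [0.4873, -0.2057, 0.2624]
tcp_rot: [92.1, 89.8, 0.2]
wrist_force: [1.5, 0.3, 0.8]
opening: 0.0855
```

```bash
python3 - <<'E'
from h import *
t,_=snap('top','t9');s,_=snap('scene','s9')
L={4:.142,3:.120,2:.098,1:.076}
for n,c in(('top',t),('scene',s)):
  ks=[k for k in blobs(c,*RED,60) if 150<k[:,0].mean()<400 and 100<k[:,1].mean()<300]
  ks.sort(key=lambda k:k[:,0].mean()*(1 if n=='top' else -1))
  for k,j in zip(ks,(4,3,2,1)): print(n,j,k.mean(0).round(),circ(c,k,L[j]))
o=bot.get_obs();print(o['ee_pos'],o['time'])
E
```

```text
top 4 [237. 156.] [657.4  88.5  60.2]
top 3 [273. 160.] [649.8   2.   51.1]
top 2 [306. 163.] [645.1 -80.9  42.5]
top 1 [339. 165.] [ 641.3 -166.    35.2]
scene 4 [322. 199.] [656.9  88.4  65.4]
scene 3 [284. 211.] [649.4   3.   60.8]
scene 2 [248. 223.] [643.2 -79.8  53.2]
scene 1 [211. 235.] [ 636.6 -165.1   49.8]
[ 0.48981043 -0.20507419  0.26136789] 27.1
```

View pics/s9.png

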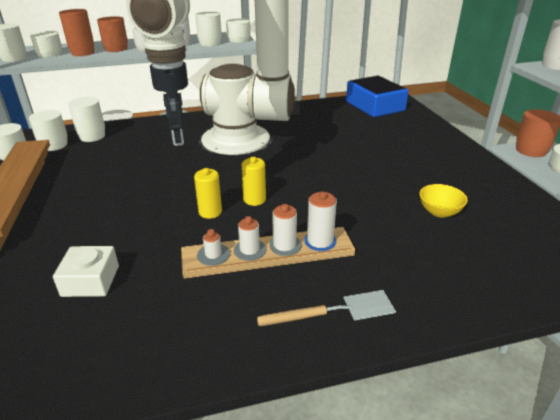

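View pics/t9.png

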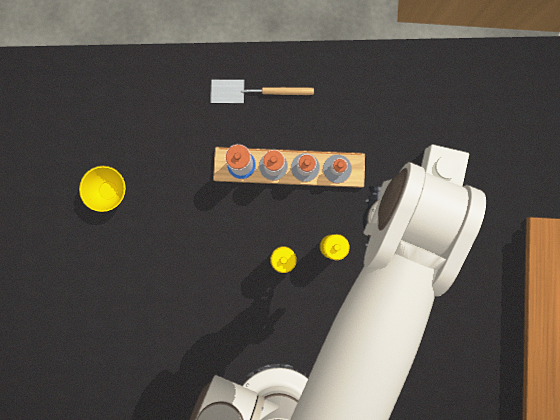

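All four jars stand upright on their discs in size order. In the scene view, blue is at (320,240) and the far-end grey disc at (213,255). The bowl, mould and yellow decoys look unmoved. I'll let the arm settle, then hand in.

Request:
jog_arm(
  deltas=[
    {"x":0,"y":0,"z":0,"twist":0,"fingers":1},
    {"x":0,"y":0,"z":0,"twist":0,"fingers":1},
    {"x":0,"y":0,"z":0,"twist":0,"fingers":1},
  ],
)

```text
time: 27.4
ee_pos: [0.4904, -0.2048, 0.2611]
tcp_rot: [106.4, 89.8, 14.6]
wrist_force: [-0.1, 0.6, 0.1]
opening: 0.0848
```

```bash
python3 -c "
from h import *
print(ticket.job_done())"
```

```text
the job is handed in; nothing more can be done
None
```

I put jar_4 on the blue disc, then jar_3, jar_2 and jar_1 on the grey discs in turn, and handed the job in at about 27 s. The hand-in gave no verdict.

- **Position:** the last top and scene pictures put each jar within about 4 mm of my estimated disc centre, against a limit of 14 mm. Allow about 2 mm for camera calibration. The two views disagreed by up to 5 mm in x, most for jar_1.
- **State at hand-in:** all four jars looked upright in the pictures. The gripper was open and clear of everything. I checked the bowl, mould and decoys only by eye in the scene picture, and they looked unmoved.
- **Failed checks:** one move call was refused for incomplete rows, before anything moved. The usual colour mask also missed jar_2's lid in one bright wrist picture, so I re-measured it with a wider mask.

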